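# Key a round blank into the sanding jig

## Robot

A 6-joint arm with a two-finger parallel gripper is mounted at the origin on the work surface. World frame = base frame: x ahead of the robot, y to its left, z up, the work surface at z = 0. Lengths are in m, angles in degrees, forces in N, time in s.
With the tool pointing down it reaches from about 0.425 to 0.95 m from the base axis. Payload 3.5 kg.
Tool frame: the origin (TCP) lies at the very end of the fingers, on their centre line; the grasp point (between the pads) lies r.hold_point_z behind it (r.hold_point_z is the distance from the TCP to the grasp point, in m); z points along the fingers, y is the line along which they close (so a half turn about z gives the same grasp; the last joint's range is limited). The gripper opens to 85 mm and grips with 20 to 120 N. Pads are 22 mm wide; open, the fingers measure 114 mm over their backs; the gripper's body (76 mm by 85 mm) begins 54 mm behind the grasp point. The pads swing forward as they close: fully open they stand 13 mm farther back than shut.
Start: joints at [-84.511, 16.404, 90.338, -0, 73.258, -8.594], TCP at [0.164, -0.655, 0.231] pointing down, gripper open.
Joint ranges: [-158.93, 158.93], [-51.34, 127.21], [12.03, 142.37], [-87.48, 267.48], [13.55, 161.25], [-162.69, 162.69]. Speed limits (degrees/s): [159.86, 159.86, 180, 180, 180, 180].

## Interface

Orientations are given as [roll, pitch, yaw] about the fixed x, y, z axes, in that order (R = Rz(yaw) Ry(pitch) Rx(roll)).
In Python, from station import status, read_camera, camera_params, workorder, finder, r gives the robot as it stands. The module is installed in compiled form; this text tells all that it offers.
- The arm moves only by the tool apply_moves, never from a script. Its arguments are lists of equal length, an entry for each row: "slide": the shift along the tool's x, y, z in cm, a list of three; "angular": the turn, a rotation vector about the tool's x, y, z in degrees, a list of three. A call has 1 to 5 rows; each row is the pose to reach, as a shift and turn from the pose commanded when the call began, along the tool's axes at that moment; what a row does not reach only later rows make up. A row lasts 1/8 s, in which the tool goes at most 62.5 mm and 10.7 degrees, less where a joint would pass 70% of its speed; a pose out of reach is approached as far as the arm can. A call with a gripper value outside its range is refused whole. "jaw" is the finger opening in cm, from 0 to 8.54, set as the call begins (left out, the last holds). The fingers move at their own pace and stop on an object; "force" is the grip in N (left out, the last holds). Time passes only in rows, so rows that repeat a pose let the fingers close. It gives the time, the measured TCP pose, the force and the opening at its end, in the units of the state.
- status.state(): the state, without advancing time (a new reading comes with each control period).
- read_camera(name): name is "scene" or "top" or "wrist"; returns the picture (400x640x3 uint8, blue, green, red); there is no depth.
- camera_params(name): a dict with "intrinsics" (3x3 intrinsics, pixels), "extrinsics" (4x4, takes a point from world to camera coordinates). Camera axes: x right, y down, z forward; pixel columns grow to the right and rows downward; lengths in m; the calibration is good to about 2 mm. A picture is of the moment at which its call begins: read the wrist's pose just before it. camera_params takes no time and is no camera call; for the wrist camera it gives the pose at the moment of the call.
- workorder.sign_off(): hands the job in, once; it reports no verdict.
Trained networks look in the newest picture that a camera, given by its name, has taken for a name from the list of things; names that differ only in an ending like _2 or _b are one class to them, and where a whole thing is asked for, a point or a joint stands for the part that bears it (a point fixed in the world has none). Each returns a list of dicts, best first, with "score" (0 to 1); they miss things now and then, are a little off and sometimes report something else, mostly with a low value. They report only what shows in the picture. A call takes as long as a camera call.
- finder.search_frame(target, camera): "box" ([centre column, centre row, width, height] in pixels, round what is visible of it).
The state is a dict: "time_s": time; "joint_pos": joint angles; "qvel": joint speeds; "joint_efforts": joint torques, N m; "position": TCP position; "orientation": TCP orientation; "ft_force": force on the tool from outside, world axes, zero at the start; "ft_torque": the same for the moment, N m; "opening": finger opening in m.
Only numpy, scipy, OpenCV 4.12 (cv2) and the standard library are available. Lean on these libraries where they do the work, as an engineer would, in place of code of your own. Each camera call takes 0.05 s, during which the arm holds its last target. There are 200 camera calls.

## Task

Load the sanding jig: slide the round wooden blank along the board into the round pocket without lifting it off the board, then, pressing gently from above, turn it until the groove in its underside drops over the pocket's tongue and it lies level and fully home on the floor by itself. Leave the square blank and the other things where they are, and let go.

Things in the scene. Friction and masses are not known exactly. Their poses are not given: they have to be found in the camera images.
- jig: Brown wooden board fixed flat on the table, 200 (its x) by 470 (its y) by 24 mm high; origin under its centre on the table, z up: its flat upper face is 24 mm above the origin. In its middle is the only pocket: round, 103 mm across (1.5 mm play all round the blank), straight walls, 13 mm deep. Otherwise bare but for the two blanks on it.
- seat (a point): Centre of the pocket's flat floor, 13 mm below the board's upper face and 11 mm above the table; axes as the jig's. The blank's origin is 13 mm above it on the board, about 8 mm above it when resting on the raised tongue, and at it when home.
- round_blank: Round plywood disc, 100 mm across, 18 mm thick, 0.07 to 0.14 kg, flat on the board on one side (+y or -y) of the pocket. Too wide to grasp. Origin at the centre of its underside, z up. Across the underside along its x runs an open groove, 17 wide, 9 mm deep, starting within 30 degrees of the board's x. Home, it is at the seat, top 5 mm above the board. Pressing it over 60 N breaks the jig.
- square_blank: Square plywood tile, 88 by 88 by 18 mm, lying on the board on the other side of the pocket; not to be moved. Origin at the centre of its underside.
- jar: Closed jar, 72 mm across and 90 mm high, on the table beside the board; not to be moved. Origin under its centre.
- sanding_block: Cork and rubber sanding block, 110 by 60 by 32 mm, on the table beyond the board; not to be moved. Origin at the centre of its underside.
- brush: Flat brush lying on the table beside the board; not to be moved. Origin at the centre of its underside.
- tongue (a joint): Sprung steel tongue across the centre of the pocket floor, 46 by 12 mm, top 8 mm above the floor at 0. Value in m, grows as pushed down, 0.008 level with the floor; spring 4 N at 0, 10 N at 0.008. Its direction differs each time, within 30 degrees of the board's long (y) axis, and is not in the state: feel for it, or look into the empty pocket. It springs up into the groove when they line up.

How it is judged (in metres and radians):
At the end, for the whole second after the job is handed in: The round blank is at rest in the pocket: its underside within 2 mm of the pocket's floor, its centre within 4 mm of the pocket's centre, level within 2 degrees, the tongue sprung up to within 2 mm; the square blank has not moved 20 mm, nor the jar, sanding block or brush 30 mm (z of round_blank in the frame of seat below 0.002 m and horizontal distance between round_blank and seat below 0.004 m and angle between round_blank's own z axis and vertical below 0.035 rad and value of joint tongue below 0.002 m and linear speed of round_blank below 0.01 m/s and distance of square_blank from where it was at the start of the episode below 0.02 m and distance of each of jar, sanding_block, brush from where it was at the start of the episode below 0.03 m); the robot touches nothing.
It fails at once if the round blank is lifted more than 20 mm above the board (z of round_blank in the frame of seat above 0.033 m).
It fails at once if the round blank is pressed with more than 60 N (contact force between any of the fingers, the arm and round_blank above 60 N).
It fails at once if the square blank is shoved 20 mm or more (distance of square_blank from where it was at the start of the episode above 0.02 m).
It fails at once if the jar, sanding block or brush is shoved 30 mm or more (distance of any of jar, sanding_block, brush from where it was at the start of the episode above 0.03 m).
It also fails if it takes over 72 s, if anything falls off the work surface, if the arm or the gripper's body presses on something with over 40 N, if the wrist force passes 120 N, or if a joint passes its speed limit or range.

## Working session

There is one attempt and no reset: what is moved stays moved. The work goes in short steps, Python scripts to look and compute and a tool call to move; the robot and the scene stay as the last step left them, time stands still between calls to the robot, and variables do not carry over. Pictures are saved under pics/ and viewed, on a budget of 10 in all, crops included, one or two more only if the job needs it, and the job is handed in when it is done.

Besides the shell and the picture viewer there is one more tool, called as name(argument=value, ...), one argument or row to a line, values as JSON. apply_moves: Moves the arm, as the interface text tells. Its arguments: {"type":"object","properties":{"slide":{"type":"array","items":{"type":"array","items":{"type":"number"}}},"angular":{"type":"array","items":{"type":"array","items":{"type":"number"}}},"jaw":{"type":"number"},"force":{"type":"number"}},"required":["slide","angular"]}

```bash
mkdir -p pics
python3 - <<'E'
from station import *
import cv2,numpy as np
s=status.state();print({k:np.round(v,3) for k,v in s.items()}, r.hold_point_z)
for c in ["top","scene"]:
    im=read_camera(c);cv2.imwrite(f"pics/{c}0.png",im)
    p=camera_params(c);print(c,np.round(p["intrinsics"],1).tolist(),np.round(p["extrinsics"],4).tolist())
for n in ["jig","round_blank","square_blank","jar","sanding_block","brush","tongue"]:
    print(n,[(round(d["score"],2),np.round(d["box"],1).tolist()) for d in finder.search_frame(n,"top")[:2]])
E
```

```text
{'time_s': np.float64(0.0), 'joint_pos': array([-8.4511e+01,  1.6455e+01,  9.0422e+01,  1.0000e-03,  7.3258e+01,
       -8.5940e+00]), 'qvel': array([-0.009, -0.017, -0.046,  0.025,  0.007, -0.034]), 'joint_efforts': array([ 1.0000e-03, -4.0598e+01, -2.9263e+01, -0.0000e+00,  6.0000e-03,
       -0.0000e+00]), 'position': array([ 0.164, -0.654,  0.23 ]), 'orientation': array([-1.79866e+02, -2.10000e-02,  1.40830e+01]), 'ft_force': array([-0.161, -0.781,  0.036]), 'ft_torque': array([ 0.014, -0.042,  0.024]), 'opening': np.float64(0.085)} 0.0187
top [[369.6, 0.0, 320.8], [0.0, 369.6, 199.5], [0.0, 0.0, 1.0]] [[-0.018, -0.9998, -0.0127, 0.0125], [-0.9908, 0.0195, -0.1337, 0.6543], [0.1339, 0.0102, -0.9909, 1.0306], [0.0, 0.0, 0.0, 1.0]]
scene [[368.2, 0.0, 318.2], [0.0, 368.2, 201.3], [0.0, 0.0, 1.0]] [[0.7712, 0.6366, 0.0016, -0.497], [0.369, -0.4449, -0.8161, -0.2041], [-0.5188, 0.63, -0.5779, 1.5299], [0.0, 0.0, 0.0, 1.0]]
jig [(0.86, [330.9, 226.6, 169.6, 97.4])]
round_blank [(0.88, [385.0, 239.4, 41.2, 33.9]), (0.7, [329.5, 227.7, 168.8, 97.9])]
square_blank [(0.57, [285.8, 216.9, 41.5, 40.1])]
jar [(0.86, [171.2, 226.9, 36.5, 27.6])]
sanding_block [(0.84, [340.5, 156.7, 24.8, 44.2])]
brush [(0.91, [481.1, 230.8, 20.6, 65.0]), (0.16, [381.5, 238.5, 38.7, 35.0])]
tongue []
```

View pics/top0.png

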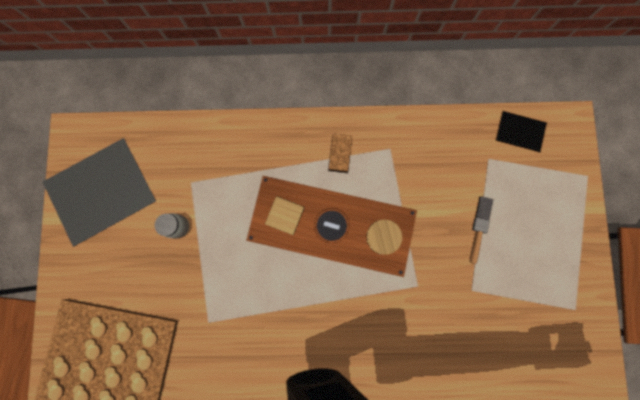

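```bash
cat > h.py <<'E'
from station import *
import cv2,numpy as np
def ray(c,u,v,z,p=None):
    p=p or camera_params(c);K=p["intrinsics"];E=np.array(p["extrinsics"]);R=E[:3,:3];t=E[:3,3]
    o=-R.T@t;d=R.T@np.linalg.solve(K,[u,v,1.]);return (o+d*(z-o[2])/d[2])
def proj(c,P,p=None):
    p=p or camera_params(c);E=np.array(p["extrinsics"]);q=np.array(p["intrinsics"])@(E[:3,:3]@np.array(P)+E[:3,3]);return q[:2]/q[2]
E
python3 - <<'E'
from h import *
for n,u,v,z in [("pocket",332,226,.024),("round",384.5,237.3,.042),("sq",285,216,.042),("c1",264,177,.024),("c2",416,211,.024),("c3",403,276,.024),("c4",248,241,.024),("jar",171,226,.09),("brush",481,230,.01),("tong1",324,224,.019),("tong2",340,228,.019)]:
    print(n,np.round(ray("top",u,v,z),4))
p=camera_params("wrist");E=np.array(p["extrinsics"]);s=status.state()
print("wrist cam pos",-E[:3,:3].T@E[:3,3],"fwd",E[2,:3],"right",E[0,:3],p["intrinsics"][0])
a=cv2.imread("pics/top0.png")[170:285,240:425];b=cv2.imread("pics/scene0.png")
a=cv2.resize(a,None,fx=4,fy=4,interpolation=cv2.INTER_CUBIC)
c=[proj("scene",[x,y,.03]) for x,y in [(0.45,-.3),(.8,-.3),(.45,.25),(.8,.25)]];print(np.round(c))
cv2.imwrite("pics/a.png",a)
E
```

```text
pocket [ 0.578  -0.0311  0.024 ]
round [ 0.5416 -0.1805  0.042 ]
sq [0.6084 0.1048 0.042 ]
c1 [0.7283 0.1691 0.024 ]
c2 [ 0.6174 -0.2789  0.024 ]
c3 [ 0.4306 -0.2319  0.024 ]
c4 [0.5387 0.2155 0.024 ]
jar [0.5822 0.4158 0.09  ]
brush [ 0.5588 -0.4706  0.01  ]
tong1 [ 0.5846 -0.0077  0.019 ]
tong2 [ 0.5719 -0.0546  0.019 ]
wrist cam pos [ 0.23624441 -0.63566507  0.37435854] fwd [-0.28392562 -0.06921321 -0.95634501] right [ 0.2421144  -0.97024629 -0.00166113] [305.54000577   0.         321.33615499]
[[203. 225.]
 [289. 282.]
 [321. 157.]
 [400. 188.]]
```

View pics/a.png

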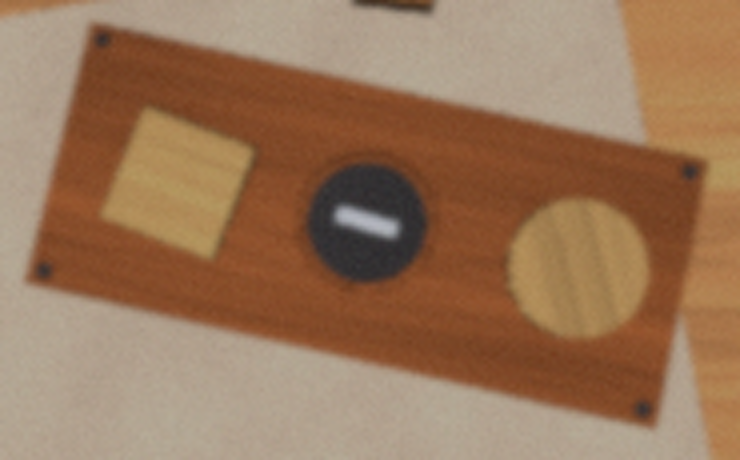

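View pics/scene0.png

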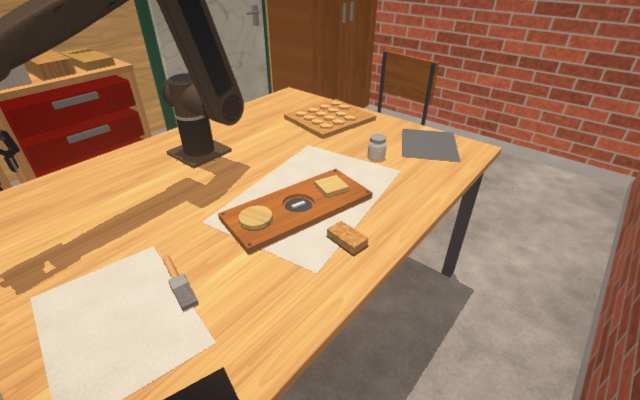

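apply_moves(
  slide=[
    [4.5,-3.5,-0.2],
    [9,-7,-0.4],
    [14,-11,-0.6],
    [19,-15,-0.8],
    [24,-19,-1],
  ],
  angular=[
    [0,0,-6],
    [0,0,-12],
    [0,0,-18],
    [0,0,-25],
    [0,0,-31],
  ],
  jaw=6,
)

```text
time_s: 1.08
position: [0.349, -0.4141, 0.2416]
orientation: [179.9, 0.0, 45.3]
ft_force: [0.7, 0.7, 0.1]
opening: 0.06
```

```bash
cat >> h.py <<'E'
from scipy.spatial.transform import Rotation as Ro
def go(P,yaw):
    s=status.state();R=Ro.from_euler("xyz",s["orientation"],degrees=True);T=Ro.from_euler("xyz",[180,0,yaw],degrees=True)
    print("t",s["time_s"],"pos",np.round(s["position"],4),np.round(s["orientation"],1),"F",np.round(s["ft_force"],1))
    print("slide cm",np.round(R.inv().apply(np.array(P)-s["position"])*100,2),"rot",np.round((R.inv()*T).as_rotvec(degrees=True),1))
E
python3 -c "
from h import *
go([.545,-.168,.25],76.1)"
```

```text
t 1.075 pos [ 0.349  -0.4141  0.2416] [179.9   0.   45.3] F [0.7 0.7 0.1]
slide cm [31.28 -3.4  -0.85] rot [  0.1   0.  -30.8]
```

apply_moves(
  slide=[
    [6,-0.7,0],
    [12,-1.4,0],
    [18,-2,0],
    [24,-2.7,0],
    [30,-3.3,0],
  ],
  angular=[
    [0,0,-6],
    [0,0,-12],
    [0,0,-18],
    [0,0,-25],
    [0,0,-31],
  ],
)

```text
time_s: 1.7
position: [0.5375, -0.1783, 0.2416]
orientation: [179.9, 0.0, 76.3]
ft_force: [0.4, -0.7, 0.3]
opening: 0.0598
```

Run:
```python
from h import *
p=camera_params("wrist");im=read_camera("wrist");cv2.imwrite("pics/w1.png",im)
np.save("w1.npy",np.vstack([p["extrinsics"],np.c_[p["intrinsics"],np.zeros(3)]]))
for n in ["round_blank","tongue"]: print(n,finder.search_frame(n,"wrist")[:2])
print(status.state()["position"],status.state()["orientation"])
```

```text
round_blank [{'box': [326.8, 170.7, 87.4, 84.5], 'score': 0.72}, {'box': [327.6, 115.2, 192.2, 230.5], 'score': 0.34}]
tongue [{'box': [330.9, 26.4, 14.3, 50.4], 'score': 0.95}]
[ 0.53767054 -0.17757072  0.24126593] [1.79992893e+02 1.62282373e-03 7.63625607e+01]
```

View pics/w1.png

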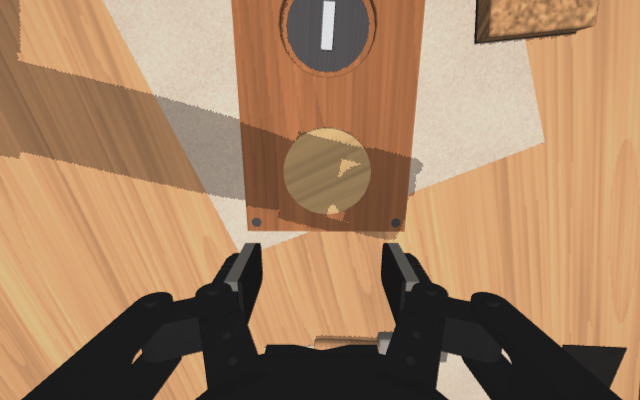

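Run:
```python
from h import *
M=np.load("w1.npy");p={"extrinsics":M[:4],"intrinsics":M[4:,:3]}
W=lambda u,v,z:ray(0,u,v,z,p)
e=[W(283.5,171,.042),W(371,171,.042),W(327,127.5,.042),W(327,214,.042)]
print("disc",np.round(e,4).tolist(),"c",(e[0][:2]+e[1][:2])/2,(e[2][:2]+e[3][:2])/2)
l,r_=W(279,27,.024),W(377,27,.024);print("pocket lat",l,r_,np.linalg.norm(l-r_),"low edge",W(328,77.5,.024))
a,b=W(329,2,.019),W(325.5,50,.019);print("tongue",a,b,np.degrees(np.arctan2(*(a-b)[:2])),(a+b)/2)
for u,v in [(232,0),(247,231),(425,0),(405,231)]: print("board",W(u,v,.024))
im=cv2.imread("pics/w1.png");cr=cv2.resize(im[0:235,225:430],None,fx=2.5,fy=2.5,interpolation=cv2.INTER_CUBIC)
cv2.imwrite("pics/w1c.png",cr)
# grain orientation by structure tensor inside disc
g=cv2.cvtColor(im,cv2.COLOR_BGR2GRAY).astype(float)[138:205,293:335];gx=cv2.Sobel(g,-1,1,0);gy=cv2.Sobel(g,-1,0,1)
print("grad ang",.5*np.degrees(np.arctan2(2*(gx*gy).sum(),(gx*gx-gy*gy).sum())))
```

```text
disc [[0.4954, -0.1656, 0.042], [0.5925, -0.1894, 0.042], [0.555, -0.1302, 0.042], [0.5315, -0.2283, 0.042]] c [ 0.54398145 -0.17753296] [ 0.54327958 -0.1792397 ]
pocket lat [ 0.52998929 -0.01865962  0.024     ] [ 0.63042788 -0.04329754  0.024     ] 0.1034163345959046 low edge [ 0.56866003 -0.07939153  0.024     ]
tongue [ 0.58701012 -0.00743278  0.019     ] [ 0.57270569 -0.05112341  0.019     ] 18.12858127538666 [ 0.5798579  -0.02927809  0.019     ]
board [0.48980586 0.01682936 0.024     ]
board [ 0.42569961 -0.2328472   0.024     ]
board [ 0.68316216 -0.03060302  0.024     ]
board [ 0.62168088 -0.28090829  0.024     ]
grad ang 86.7953144890095
```

View pics/w1c.png

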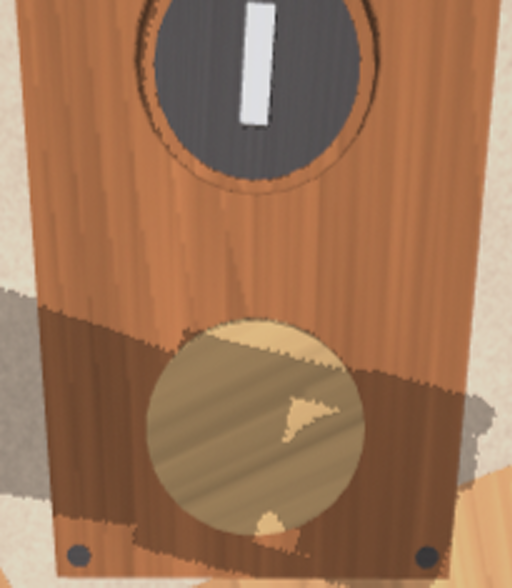

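apply_moves(
  slide=[
    [-4,0.3,3.5],
    [-7.7,0.6,8],
    [-7.7,0.6,13],
    [-7.7,0.6,18],
    [-7.7,0.6,20.5],
  ],
  angular=[
    [0,0,0],
    [0,0,0],
    [0,0,0],
    [0,0,0],
    [0,0,0],
  ],
)

```text
time_s: 2.48
position: [0.521, -0.2564, 0.0328]
orientation: [-179.7, -0.1, 75.9]
ft_force: [0.1, -0.3, -0.2]
opening: 0.0601
```

Run:
```python
from h import *
p=camera_params("wrist");im=read_camera("wrist");cv2.imwrite("pics/w2.png",im)
go([.525,-.254,.029],76.1)
```

```text
t 2.525 pos [ 0.5197 -0.2553  0.0303] [-179.5   -0.2   75.9] F [-1.1  0.5 -1.4]
slide cm [0.26 0.49 0.13] rot [-0.5 -0.2 -0.2]
```

View pics/w2.png

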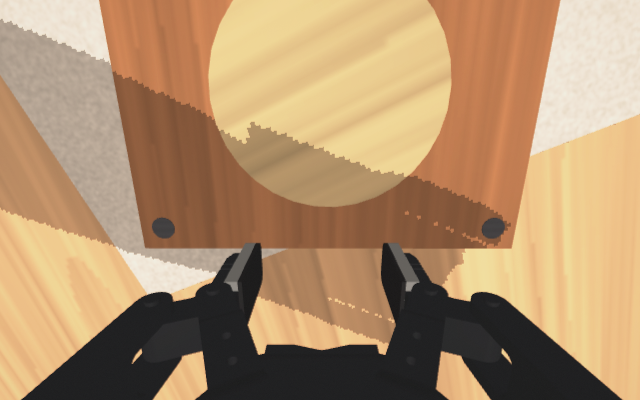

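apply_moves(
  slide=[
    [0,0.4,0],
    [0,0.4,0],
    [0,0.4,0],
  ],
  angular=[
    [0,0,0],
    [0,0,0],
    [0,0,0],
  ],
)

```text
time_s: 2.9
position: [0.5288, -0.2581, 0.0382]
orientation: [179.8, 0.1, 76.1]
ft_force: [-0.8, -0.8, 0.4]
opening: 0.0598
```

Run:
```python
from h import *
go([.525,-.254,.029],76.1)
```

```text
t 2.9 pos [ 0.5288 -0.2581  0.0382] [1.798e+02 1.000e-01 7.610e+01] F [-0.8 -0.8  0.4]
slide cm [ 0.31 -0.47  0.92] rot [ 0.2  0.1 -0. ]
```

apply_moves(
  slide=[
    [0,0,0.3],
    [0,0,0.5],
    [0,0,0.5],
    [0,0,0.5],
  ],
  angular=[
    [0,0,0],
    [0,0,0],
    [0,0,0],
    [0,0,0],
  ],
)

```text
time_s: 3.4
position: [0.5276, -0.2571, 0.0311]
orientation: [-180.0, -0.0, 76.1]
ft_force: [-1.1, -0.3, -0.2]
opening: 0.06
```

Run:
```python
from h import *
go([.525,-.254,.029],76.1)
read_camera("wrist")
go([.525,-.254,.029],76.1)
```

```text
t 3.4 pos [ 0.5276 -0.2571  0.0311] [-180.    -0.    76.1] F [-1.1 -0.3 -0.2]
slide cm [ 0.24 -0.32  0.21] rot [-0. -0. -0.]
t 3.45 pos [ 0.5276 -0.2571  0.0311] [-180.    -0.    76.1] F [ 0.3  0.4 -0.8]
slide cm [ 0.24 -0.33  0.21] rot [-0. -0. -0.]
```

apply_moves(
  slide=[
    [1,-0.2,0.1],
    [2,-0.35,0.2],
    [3,-0.35,0.2],
    [4.2,-0.35,0.2],
    [5.5,-0.35,0.2],
  ],
  angular=[
    [0,0,0],
    [0,0,0],
    [0,0,0],
    [0,0,0],
    [0,0,0],
  ],
)

```text
time_s: 4.08
position: [0.5377, -0.202, 0.0292]
orientation: [180.0, 0.0, 76.1]
ft_force: [-0.2, -1.6, 0.2]
opening: 0.0601
```

apply_moves(
  slide=[
    [1.4,0,0],
    [2.8,0,0],
    [4.2,0,0],
    [5.6,0,0],
    [7,0,0],
  ],
  angular=[
    [0,0,0],
    [0,0,0],
    [0,0,0],
    [0,0,0],
    [0,0,0],
  ],
)

```text
time_s: 4.7
position: [0.5545, -0.1341, 0.0292]
orientation: [180.0, 0.0, 76.1]
ft_force: [-0.7, -0.7, 0.5]
opening: 0.0601
```

Run:
```python
from h import *
im=read_camera("wrist");cv2.imwrite("pics/w3.png",im)
go([.5678,-.0795,.029],76.1)
read_camera("top")
b=finder.search_frame("round_blank","top")[0];print(b,ray("top",*b["box"][:2],.042))
```

```text
t 4.75 pos [ 0.5547 -0.1326  0.0291] [-1.80e+02 -1.00e-01  7.61e+01] F [0.4 0.6 0.1]
slide cm [5.47 0.   0.02] rot [-0.  -0.1  0. ]
{'box': [344.1, 230.2, 27.4, 36.3], 'score': 0.84} [ 0.56410985 -0.06529777  0.042     ]
```

View pics/w3.png

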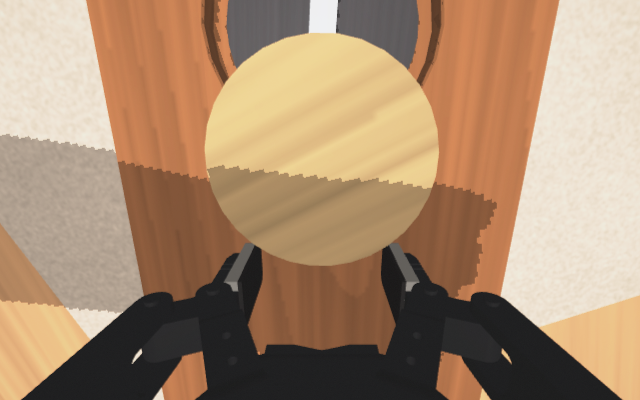

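apply_moves(
  slide=[
    [1,0,0],
    [2,0,0],
    [3,0,0],
    [4,0,0],
    [4.8,0,0],
  ],
  angular=[
    [0,0,0],
    [0,0,0],
    [0,0,0],
    [0,0,0],
    [0,0,0],
  ],
)

```text
time_s: 5.48
position: [0.5661, -0.0877, 0.0293]
orientation: [180.0, 0.0, 76.1]
ft_force: [-0.4, -0.6, 0.9]
opening: 0.0601
```

apply_moves(
  slide=[
    [0.2,0,0],
    [0.4,0,0],
    [0.6,0,0],
    [0.7,0,0],
    [0.8,0,0],
  ],
  angular=[
    [0,0,0],
    [0,0,0],
    [0,0,0],
    [0,0,0],
    [0,0,0],
  ],
)

```text
time_s: 6.1
position: [0.5677, -0.0807, 0.0291]
orientation: [-180.0, 0.0, 76.1]
ft_force: [0.0, -0.4, 0.0]
opening: 0.06
```

Run:
```python
from h import *
im=read_camera("wrist");cv2.imwrite("pics/w4.png",im)
go([.5678,-.0795,.029],76.1)
```

```text
t 6.15 pos [ 0.5677 -0.0806  0.0291] [-180.    -0.    76.1] F [ 0.7 -0.1 -0.3]
slide cm [ 0.11 -0.02  0.01] rot [-0. -0. -0.]
```

View pics/w4.png

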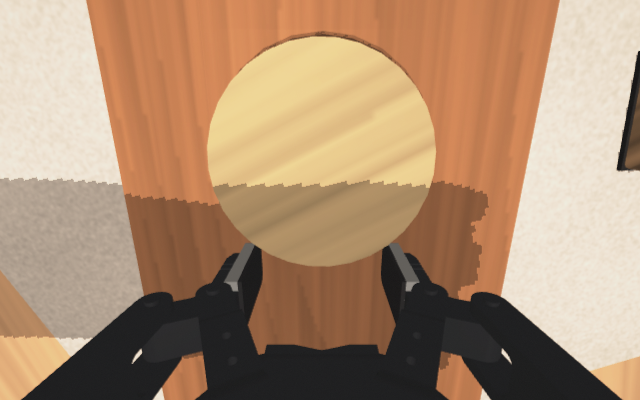

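apply_moves(
  slide=[
    [0.1,0,0],
    [0.2,0,0],
    [0.2,0,0],
    [0.3,0,0],
    [0.3,0,0],
  ],
  angular=[
    [0,0,0],
    [0,0,0],
    [0,0,0],
    [0,0,0],
    [0,0,0],
  ],
)

```text
time_s: 6.78
position: [0.5685, -0.0776, 0.0292]
orientation: [180.0, -0.0, 76.1]
ft_force: [-0.6, 0.7, -1.0]
opening: 0.06
```

```bash
cat > m.py <<'E'
from h import *
im=read_camera("wrist")
h=cv2.cvtColor(im,cv2.COLOR_BGR2HSV)
# widths of the pale disc along rows
g=im.astype(int)
row=[(v,[int(x) for x in g[v,[190,200,205,208,212,300,430,434,438,445],1]]) for v in (130,150,170)]
go([.5678,-.0795,.029],76.1);print(row)
E
python3 m.py
python3 - <<'E'
import cv2
g=cv2.imread("pics/w4.png").astype(int)
print([(v,[int(x) for x in g[v,[190,200,205,208,212,300,430,434,438,445],1]]) for v in (130,150,170)])
E
```

```text
t 6.825 pos [ 0.5685 -0.0777  0.0292] [-180.     0.    76.1] F [-0.1  0.9 -0.5]
slide cm [-0.19 -0.02  0.02] rot [-0.  0. -0.]
[(130, [132, 137, 137, 136, 211, 203, 200, 131, 127, 133]), (150, [136, 125, 133, 193, 205, 190, 194, 199, 128, 132]), (170, [136, 127, 128, 138, 201, 205, 208, 127, 130, 136])]
[(130, [132, 125, 137, 144, 211, 203, 200, 145, 128, 132]), (150, [136, 127, 133, 207, 204, 189, 194, 202, 128, 133]), (170, [136, 128, 129, 166, 200, 205, 208, 143, 129, 136])]
```

apply_moves(
  slide=[
    [0.1,0,0],
    [0.15,0,0],
    [0.2,0,0],
    [0.25,0,0],
    [0.25,0,0],
  ],
  angular=[
    [0,0,0],
    [0,0,0],
    [0,0,0],
    [0,0,0],
    [0,0,0],
  ],
)

```text
time_s: 7.45
position: [0.5692, -0.0759, 0.0294]
orientation: [180.0, 0.1, 76.1]
ft_force: [-1.3, -4.4, -0.0]
opening: 0.0598
```

```bash
python3 m.py
python3 - <<'E'
from h import *
im=read_camera("wrist");cv2.imwrite("pics/w5.png",im)
E
```

```text
t 7.5 pos [ 0.5692 -0.0759  0.0293] [1.80e+02 1.00e-01 7.61e+01] F [-1.7 -4.4  0.7]
slide cm [-0.38 -0.05  0.03] rot [ 0.   0.1 -0. ]
[(130, [133, 136, 137, 134, 213, 202, 201, 129, 127, 133]), (150, [136, 125, 135, 195, 208, 189, 190, 191, 129, 133]), (170, [136, 127, 129, 143, 199, 205, 208, 127, 130, 137])]
```

View pics/w5.png

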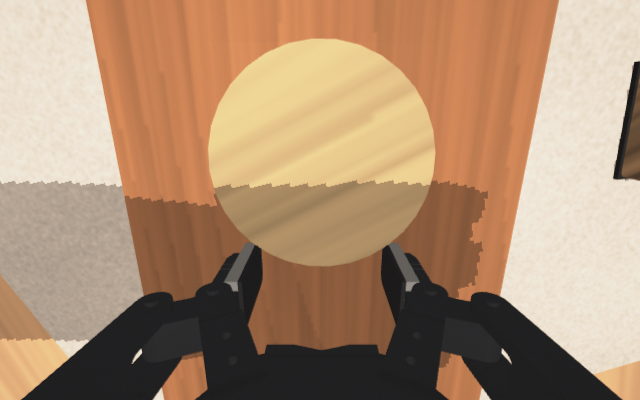

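apply_moves(
  slide=[
    [-1.5,0,0],
    [-2,0,-2],
    [-1,0,-4],
    [2,0,-4],
    [4.9,0,-4],
  ],
  angular=[
    [0,0,0],
    [0,0,0],
    [0,0,0],
    [0,0,0],
    [0,0,0],
  ],
)

```text
time_s: 8.18
position: [0.5823, -0.0264, 0.0719]
orientation: [179.8, -0.1, 76.0]
ft_force: [-0.1, -0.9, -0.3]
opening: 0.0596
```

apply_moves(
  slide=[
    [0,0,0.8],
    [0,0,1.6],
    [0,0,2],
    [0,0,2.2],
    [0,0,2.2],
  ],
  angular=[
    [0,0,0],
    [0,0,0],
    [0,0,0],
    [0,0,0],
    [0,0,0],
  ],
)

```text
time_s: 8.8
position: [0.5807, -0.0281, 0.0469]
orientation: [-180.0, -0.0, 76.0]
ft_force: [-0.5, 0.2, -0.1]
opening: 0.0599
```

```bash
python3 -c "
from h import *
go([.581,-.028,.037],76.1)"
```

```text
t 8.8 pos [ 0.5807 -0.0281  0.0469] [-180.   -0.   76.] F [-0.5  0.2 -0.1]
slide cm [0.02 0.02 0.99] rot [-0.  -0.  -0.1]
```

Centred, 10 mm above nominal contact. Feel downward.

apply_moves(
  slide=[
    [0,0,0.3],
    [0,0,0.6],
    [0,0,0.8],
    [0,0,1.0],
    [0,0,1.0],
  ],
  angular=[
    [0,0,0],
    [0,0,0],
    [0,0,0],
    [0,0,0],
    [0,0,0],
  ],
)

```text
time_s: 9.43
position: [0.5807, -0.0277, 0.037]
orientation: [-180.0, -0.0, 76.1]
ft_force: [0.0, 0.1, -0.1]
opening: 0.06
```

apply_moves(
  slide=[
    [0,0,0.1],
    [0,0,0.2],
    [0,0,0.2],
  ],
  angular=[
    [0,0,0],
    [0,0,0],
    [0,0,0],
  ],
)

```text
time_s: 9.8
position: [0.5808, -0.0277, 0.0351]
orientation: [-180.0, 0.0, 76.1]
ft_force: [-0.8, -0.3, -0.5]
opening: 0.06
```

apply_moves(
  slide=[
    [0,0,0.1],
    [0,0,0.2],
    [0,0,0.2],
  ],
  angular=[
    [0,0,0],
    [0,0,0],
    [0,0,0],
  ],
)

```text
time_s: 10.18
position: [0.5808, -0.0277, 0.033]
orientation: [-180.0, 0.0, 76.1]
ft_force: [0.7, -0.7, -1.1]
opening: 0.0598
```

apply_moves(
  slide=[
    [0,0,0.1],
    [0,0,0.15],
    [0,0,0.15],
  ],
  angular=[
    [0,0,0],
    [0,0,0],
    [0,0,0],
  ],
)

```text
time_s: 10.55
position: [0.5809, -0.0277, 0.032]
orientation: [-180.0, 0.0, 76.1]
ft_force: [-0.1, 0.5, 2.3]
opening: 0.0596
```

apply_moves(
  slide=[
    [0,0,0.1],
    [0,0,0.15],
    [0,0,0.15],
  ],
  angular=[
    [0,0,0],
    [0,0,0],
    [0,0,0],
  ],
)

```text
time_s: 10.92
position: [0.581, -0.0277, 0.0304]
orientation: [180.0, 0.0, 76.1]
ft_force: [-1.8, 1.2, 3.5]
opening: 0.0597
```

apply_moves(
  slide=[
    [0,0,0.1],
    [0,0,0.15],
    [0,0,0.15],
  ],
  angular=[
    [0,0,0],
    [0,0,0],
    [0,0,0],
  ],
)

```text
time_s: 11.3
position: [0.581, -0.0277, 0.0288]
orientation: [180.0, -0.0, 76.1]
ft_force: [-1.3, -0.4, 4.7]
opening: 0.06
```

apply_moves(
  slide=[
    [0,0,0.1],
    [0,0,0.15],
    [0,0,0.15],
    [0,0,0.15],
    [0,0,0.15],
  ],
  angular=[
    [0,0,0],
    [0,0,-4],
    [0,0,-10],
    [0,0,-16],
    [0,0,-22],
  ],
)

```text
time_s: 11.92
position: [0.582, -0.0282, 0.028]
orientation: [179.9, 0.1, 98.3]
ft_force: [-1.2, -0.5, 6.3]
opening: 0.0599
```

Run:
```python
from h import *
im=read_camera("wrist");cv2.imwrite("pics/w6.png",im);im2=read_camera("top")
t=cv2.resize(im2[195:260,290:375],(523,400),interpolation=cv2.INTER_CUBIC)
cv2.imwrite("pics/w6c.png",np.hstack([im[:,180:460],t]))
go([.581,-.028,.037],138)
```

```text
t 12.025 pos [ 0.582  -0.0283  0.028 ] [1.799e+02 1.000e-01 9.820e+01] F [-1.5 -0.3  5.4]
slide cm [ 0.04 -0.09 -0.9 ] rot [  0.1   0.1 -39.8]
```

View pics/w6c.png

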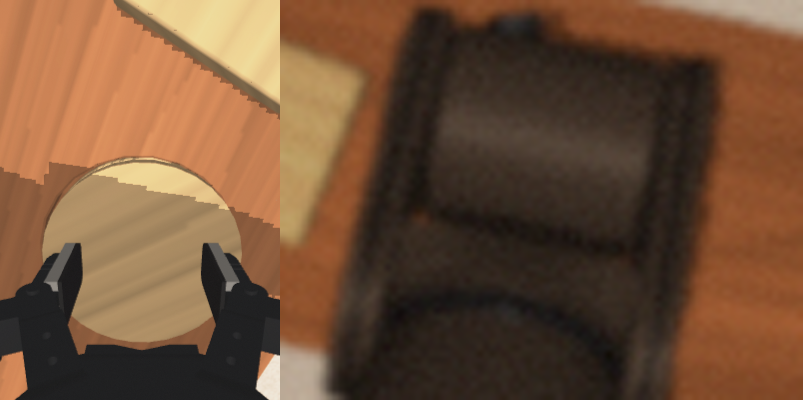

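apply_moves(
  slide=[
    [0,0,0],
    [0,0,0],
    [0,0,0],
    [0,0,0],
    [0,0,0],
  ],
  angular=[
    [0,0,-5],
    [0,0,-10],
    [0,0,-15],
    [0,0,-20],
    [0,0,-24],
  ],
)

```text
time_s: 12.65
position: [0.5819, -0.0283, 0.028]
orientation: [179.9, 0.1, 122.2]
ft_force: [-2.1, -0.8, 5.7]
opening: 0.0599
```

apply_moves(
  slide=[
    [0,0,0],
    [0,0,0],
    [0,0,0],
    [0,0,0],
    [0,0,0],
  ],
  angular=[
    [0,0,-2],
    [0,0,-4],
    [0,0,-6],
    [0,0,-8],
    [0,0,-10],
  ],
)

```text
time_s: 13.28
position: [0.5826, -0.0287, 0.0283]
orientation: [179.9, 0.2, 132.1]
ft_force: [-1.4, -1.1, 6.0]
opening: 0.06
```

apply_moves(
  slide=[
    [0,0,0],
    [0,0,0],
    [0,0,0],
    [0,0,0],
    [0,0,0],
  ],
  angular=[
    [0,0,-1],
    [0,0,-2],
    [0,0,-3],
    [0,0,-4],
    [0,0,-5],
  ],
)

```text
time_s: 13.9
position: [0.5808, -0.0276, 0.027]
orientation: [-180.0, -0.0, 137.2]
ft_force: [-0.0, 0.0, 0.9]
opening: 0.0599
```

apply_moves(
  slide=[
    [0,0,0],
    [0,0,0],
    [0,0,0],
    [0,0,0],
    [0,0,0],
  ],
  angular=[
    [0,0,-1],
    [0,0,-2],
    [0,0,-3],
    [0,0,-4],
    [0,0,-5],
  ],
)

```text
time_s: 14.52
position: [0.5809, -0.0277, 0.0272]
orientation: [180.0, -0.0, 142.1]
ft_force: [-0.5, 0.7, -0.2]
opening: 0.06
```

Run:
```python
from h import *
im=read_camera("wrist");cv2.imwrite("pics/w7.png",im)
go([.581,-.028,.037],138)
```

```text
t 14.575 pos [ 0.5809 -0.0277  0.0272] [180.    0.  142.2] F [ 0.2  0.2 -0.7]
slide cm [-0.03 -0.02 -0.98] rot [0.  0.  4.2]
```

View pics/w7.png

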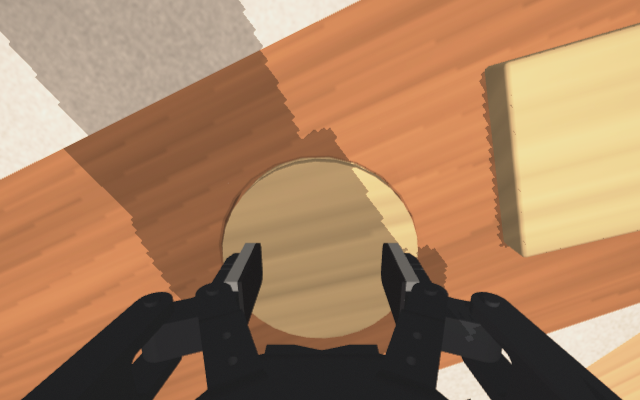

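apply_moves(
  slide=[
    [0,0,0.1],
    [0,0,0.2],
    [0,0,0.25],
    [0,0,0.25],
  ],
  angular=[
    [0,0,0],
    [0,0,0],
    [0,0,0],
    [0,0,0],
  ],
)

```text
time_s: 15.08
position: [0.5808, -0.0277, 0.0246]
orientation: [-180.0, -0.0, 142.1]
ft_force: [0.3, 0.2, -0.5]
opening: 0.0601
```

apply_moves(
  slide=[
    [0,0,0.05],
    [0,0,0.1],
    [0,0,0.1],
  ],
  angular=[
    [0,0,0],
    [0,0,0],
    [0,0,0],
  ],
)

```text
time_s: 15.45
position: [0.5809, -0.0277, 0.024]
orientation: [-180.0, -0.0, 142.1]
ft_force: [-1.1, -0.1, 2.8]
opening: 0.0601
```

apply_moves(
  slide=[
    [0,0,-1],
    [0,0,-4],
    [0,0,-8],
    [0,0,-12],
    [0,0,-16],
  ],
  angular=[
    [0,0,0],
    [0,0,0],
    [0,0,0],
    [0,0,0],
    [0,0,0],
  ],
)

```text
time_s: 16.08
position: [0.5809, -0.0277, 0.1856]
orientation: [180.0, 0.1, 142.1]
ft_force: [0.3, 0.1, 1.3]
opening: 0.06
```

apply_moves(
  slide=[
    [0,0,0],
    [0,0,0],
    [0,0,0],
    [0,0,0],
  ],
  angular=[
    [0,0,0],
    [0,0,0],
    [0,0,0],
    [0,0,0],
  ],
)

```text
time_s: 16.58
position: [0.5801, -0.0276, 0.1821]
orientation: [-179.9, -0.1, 142.1]
ft_force: [-0.3, -0.3, -0.4]
opening: 0.0601
```

Run:
```python
from h import *
w=read_camera("wrist");s=read_camera("scene")
b=finder.search_frame("round_blank","wrist");print(b[:1],[ray("wrist",*x["box"][:2],.029) for x in b[:1]])
s=cv2.resize(s[160:255,210:380],(640,358),interpolation=cv2.INTER_CUBIC)
cv2.imwrite("pics/w8.png",cv2.resize(np.vstack([w[:240],s]),None,fx=1,fy=1)[:600])
for n in ["square_blank","jar","sanding_block","brush"]: print(n,[np.round(d["box"]) for d in finder.search_frame(n,"top")[:1]])
print(status.state()["ft_force"],status.state()["time_s"],status.state()["position"])
```

```text
[{'box': [321.6, 182.8, 101.9, 95.1], 'score': 0.77}] [array([ 0.58092705, -0.02685975,  0.029     ])]
square_blank [array([283., 216.,  37.,  38.])]
jar [array([170., 226.,  35.,  28.])]
sanding_block [array([340., 154.,  27.,  43.])]
brush [array([481., 229.,  24.,  65.])]
[ 0.41626735 -0.5097086  -0.32711405] 16.925 [ 0.58087214 -0.02773003  0.18360103]
```

View pics/w8.png

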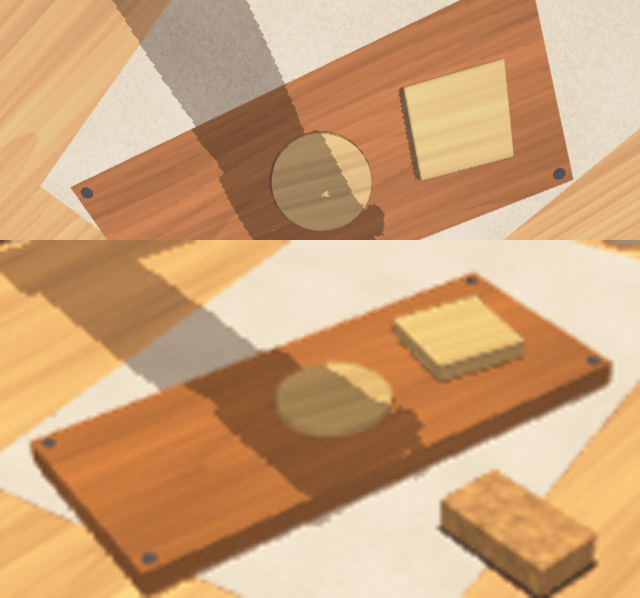

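The blank lies level in the pocket and low, with its rim about 5 mm above the board. The other things are where they were and the gripper is clear, so I'm handing it in.

```bash
python3 -c "
from station import *
print(workorder.sign_off())"
```

```text
the job is handed in; nothing more can be done
None
```

The round blank is in the pocket, seated over the tongue, and I handed the job in at about 17 s of the 72 s allowed. The sign-off gives no verdict.

**What I did:** I pushed the blank along the board with both fingertips against its rim until about 5 N showed it had reached the pocket's far wall. I then pressed on top with about 6 N and turned it counter-clockwise. At about 60° of turn it dropped, and I raised the gripper clear.

**Last checks:**
- **Seating:** after the drop, the top was felt 8 mm lower than before, which matches fully home. That was a light touch of about 3 N.
- **Position:** the wrist camera put the blank about 1 mm from my estimate of the pocket's centre.
- **Level:** it looks flat in the scene picture, but I did not measure its tilt.
- **Other things:** the square blank, jar, sanding block and brush were found within about 3 pixels of their first positions (roughly 8 mm). This was the top picture taken during the turn, with the arm partly over the board. The final scene picture shows the square blank and sanding block apparently in place.
- **Gripper:** it is about 16 cm above the blank and reads no contact force.

No check failed or disagreed. I viewed 12 pictures, two past the budget of 10.

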